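# Seat the block in the clamping jig and lock it with the cam lever

### The job

With a fingertip, push the aluminium block that lies loose in the clamping jig along the fence until it is home against the end stop. Then, with one finger against the side of the lever arm, swing the cam lever all the way round to its stop so that the jaw clamps the block square against the fence, and take the hand away. Only push: do not take the block or the lever between the fingers, do not lift the block, and do not disturb the other things on the bench.

Things in the scene. Friction and masses are not known exactly. Their poses are not given: they have to be found in the camera images.
- jig: the jig: dark steel base plate 170 x 150 x 12 mm, fixed to the bench; origin at the centre of its underside. Jig x points along the fence to the end stop, y to the lever's side, z up; positions given below as 'jig' are in this frame, in mm. The block slides along jig x between fence and jaw, with 5 to 6 mm to spare. Nothing on the jig is higher than 48.
- home (a point): where the centre of the block's underside lies when it is home, touching fence and end stop: jig x = 40, y = -24, z = 12. The fence is a low steel bar, face at jig y = -41, from x = -55 to 67, top at z = 22
- block: the aluminium work piece lying loose on the plate, 34 x 62 x 24 mm (own x, y, z), about 0.13 kg; origin at the centre of its underside (jig z = 12). Its long axis (own y) lies along jig x, own +y towards jig -x; it starts 20 to 55 mm short of the end stop and may be turned by 2 degrees. It slides with less than 2 N.
- end_stop (a point): centre of the face of the end stop, a steel button on a bracket: at jig x = 71, y = -24, z = 23; it stops the block's end face
- cam_lever (a joint): angle of the cam lever in rad, growing anticlockwise seen from above: 0 fully open (arm points 65.4 degrees anticlockwise of jig +x), starts at 0 to 0.25; 2.0 at its stop (arm points to jig -x, along the fence). Stiff pivot: needs 3 to 5 N at the arm's end, stays where it is left. Its eccentric moves the jaw 3.9 mm per rad; the last 0.4 rad press the pad on the block.
- cam_pivot (a point): point on the lever's upright axis at the height of its arm: jig x = 40, y = 46.5, z = 35
- lever_arm (a point): point on the middle line of the lever's arm, 75 mm from its axis, jig z = 35; own x points outward along the arm, own z up. The arm is a flat steel bar 12 mm wide, 8 mm thick (jig z 31 to 39), from the hub (12 mm radius) to a black ball 24 mm across centred 105 mm from the axis
- jaw_pad: steel pad of the clamping jaw, 44 x 6 x 18 mm, top at jig z = 31.5, sprung; slides to jig -y on to the block as the lever closes; origin at jig x = 40, y = 0, z = 12 and face at y = -1 when open
- spare_block_a: spare aluminium block, same as the work piece, lying on the bench to the right of the jig; origin at its underside's centre
- spare_block_b: second spare aluminium block on the bench to the right of the jig; origin at its underside's centre
- tin: flat tin 47 x 69 x 24 mm on the bench, right of the jig towards the robot; origin at its underside's centre
- loupe: black eye loupe, 31 mm across, 28 mm high, on the bench behind the jig; origin at its underside's centre
- cutters: small cutters with red grips, 49 x 133 x 13 mm, lying on the bench behind the jig; origin at the underside's centre
- solder: spool of solder wire, 56 mm across, 34 mm high, on the bench behind the jig; origin at its underside's centre
- meter: hand multimeter lying at the right of the bench, 151 x 77 x 51 mm; origin at its underside's centre
- tape: roll of black tape, 62 mm across, 19 mm high, at the right of the bench; origin at its underside's centre
Mind the look-alikes: they are no part of the job. Leave any orange look-alike of the block alone.

How it is judged:
By the outcome, as a careful person would: the job done as asked, in the order asked, and still so for the second after the job is handed in, with the robot touching nothing.
It also fails if it takes over 45 s, if anything falls off the work surface, if the arm or the gripper's body presses on something with over 40 N, if the wrist force passes 120 N, or if a joint passes its speed limit or range.

### The arm

A 6-joint arm with a two-finger parallel gripper is mounted at the origin on a cart in front of the work surface, level with it; the furniture and walls round the work are solid. World frame = base frame: x ahead of the robot, y to its left, z up, the work surface at z = 0. Lengths are in m, angles in rad, forces in N, time in s.
With the tool pointing down it reaches from about 0.325 to 0.9 m from the base axis. Payload 6.1 kg.
Tool frame: the origin (TCP) lies on the mounting face of the last link; the fingertips stand 182 mm ahead of it and the grasp point (between the pads) lies 164 mm ahead of it; z points along the fingers, y is the line along which they close (so a half turn about z gives the same grasp; the last joint's range is limited). The gripper opens to 87 mm and grips with 3 to 60 N. Pads are 19 mm wide; open, the fingers measure 117 mm over their backs; the gripper's body (75 mm by 190 mm) begins 51 mm behind the grasp point.
Start: joints at [-1.315, 0.22, 1.526, -0, 1.395, -0.126], TCP at [0.233, -0.58, 0.405] pointing down, gripper open.
Joint ranges: [-2.98, 2.98], [-0.91, 2.08], [0.09, 2.57], [-1.24, 4.39], [0.2, 2.65], [-2.68, 2.68]. Speed limits (rad/s): [2.57, 2.57, 3.01, 3.14, 3.14, 3.14].

### API

Orientations are given as [roll, pitch, yaw] about the fixed x, y, z axes, in that order (R = Rz(yaw) Ry(pitch) Rx(roll)).
In Python, from workcell import get_state, capture, camera_info, close_job gives the robot as it stands.
- The arm moves only by the tool arm_command, never from a script. Its argument "increments" is a list of rows, each an object with "travel": the shift along the world's x, y, z in units of 2.5 cm (1.0 is 2.5 cm), a list of three; "rotation": the turn, a rotation vector about the world's x, y, z in units of 5 degrees (1.0 is 5 degrees), a list of three. A call has 1 to 5 rows; each row shifts and turns the commanded pose from where the row before left it; what a row does not reach is not made up. A row lasts 1/12 s, in which the tool goes at most 41.7 mm and 7.16 degrees, less where a joint would pass 70% of its speed; a pose out of reach is approached as far as the arm can. A call with a number of a shift or a turn outside -1 to 1 is refused whole. A call with a gripper value outside its range is refused whole. "grip" is the closure, from 0 (fully open) to 1 (shut), set as the call begins (left out, the last holds). The fingers move at their own pace and stop on an object; "force" is the grip in N (left out, the last holds). Time passes only in rows, so rows that do not move let the fingers close. It gives the time, the measured TCP pose, the force, the opening and the grip force at its end, in the units of the state.
- get_state(): the state, without advancing time (a new reading comes with each control period).
- capture(name): name is "scene" or "top" or "wrist"; returns (picture, depth): 480x640x3 uint8, red, green, blue; 480x640 float32, m along the optical axis (not along the pixel's ray), 0 where there is no reading.
- camera_info(name): a dict with "fx", "fy", "cx", "cy" (pixels), "k1" (the pictures are not rectified: a ray, as slopes to the right and down, at radius r is drawn at 1 + k1 r^2 times it, then the intrinsics apply), "position" and "attitude" of the camera in the world. Camera axes: x right, y down, z forward; pixel columns grow to the right and rows downward; lengths in m; the calibration is good to about 2 mm. A picture is of the moment at which its call begins: read the wrist's pose just before it. camera_info takes no time and is no camera call; for the wrist camera it gives the pose at the moment of the call.
- close_job(): hands the job in; it is judged then, once.
The state is a dict: "clock": time; "qpos": joint angles; "qd": joint speeds; "tau": joint torques, N m; "tool_pos": TCP position; "eef_rot": TCP orientation; "contact_force": force on the tool from outside, world axes, zero at the start; "wrist_torque": the same for the moment, N m; "finger_gap": opening from 0.0 (shut) to 1.0 (fully open); "gripper_force": force on a finger pad.
Only numpy, scipy, OpenCV 4.12 (cv2) and the standard library are available. Lean on these libraries where they do the work, as an engineer would, in place of code of your own. Each camera call takes 0.05 s, during which the arm holds its last target. There are 200 camera calls.

## Working session

There is one attempt and no reset: what is moved stays moved. The work goes in short steps, Python scripts to look and compute and a tool call to move; the robot and the scene stay as the last step left them, time stands still between calls to the robot, and variables do not carry over. Pictures are saved under pics/ and viewed, at most 10 in all, crops included, and the job is handed in when it is done.

Besides the shell and the picture viewer there is one more tool, called after "Request:" in YAML: its name, and indented under it one key for each argument. arm_command: Moves the arm, as the interface text tells. Its arguments: {"type":"object","properties":{"increments":{"type":"array","items":{"type":"object","properties":{"travel":{"type":"array","items":{"type":"number","minimum":-1,"maximum":1}},"rotation":{"type":"array","items":{"type":"number","minimum":-1,"maximum":1}}}}},"grip":{"type":"number"},"force":{"type":"number"}},"required":["increments"]}

```bash
mkdir -p pics; ls; cat > h.py <<'E'
import numpy as np, cv2
from workcell import get_state, capture, camera_info, close_job
from scipy.spatial.transform import Rotation as R
def cam(n):
    c=camera_info(n); a=np.array(c["attitude"],float)
    M=a if a.shape==(3,3) else R.from_euler('xyz',a).as_matrix()
    return c,M,np.array(c["position"])
def ray(n,uv,C=None):
    c,M,p=C or cam(n)
    K=np.array([[c["fx"],0,c["cx"]],[0,c["fy"],c["cy"]],[0,0,1]],float)
    x=np.array([(uv[0]-c["cx"])/c["fx"],(uv[1]-c["cy"])/c["fy"]]); s=x.copy()
    for _ in range(20): s=x/(1+c["k1"]*(s@s))
    return p,M@np.array([s[0],s[1],1])
def onplane(n,uv,z,C=None):
    p,d=ray(n,uv,C); return p+d*(z-p[2])/d[2]
E
python3 - <<'E'
from h import *
for n in("scene","top"):
    print(camera_info(n)); im,d=capture(n); cv2.imwrite(f"pics/{n}0.png",im[...,::-1]); np.savez(f"{n}0.npz",im=im,d=d)
print(get_state())
E
```

```text
pics
{'fx': 579.7740074738217, 'fy': 579.7740074738217, 'cx': 329.65475571772157, 'cy': 234.5860815480793, 'k1': -0.04340569826477516, 'position': array([0.15294563, 0.73553022, 0.68161675]), 'attitude': array([-2.15523575,  0.02339142, -2.74160858])}
{'fx': 594.6522117097211, 'fy': 594.6522117097211, 'cx': 319.83989170086846, 'cy': 241.0508538860044, 'k1': -0.0037529079354327167, 'position': array([ 0.3707341 , -0.13808331,  1.57823108]), 'attitude': array([-3.02464023, -0.01449139, -1.55318634])}
{'clock': 0.1, 'qpos': array([-1.31508943e+00,  2.21135171e-01,  1.52751018e+00,  2.00921737e-05,
        1.39468835e+00, -1.26143035e-01]), 'qd': array([-1.61642485e-05, -7.31564462e-04, -1.97206055e-03,  6.88146048e-04,
        6.63924898e-04,  3.76079186e-04]), 'tau': array([ 1.53031157e-03, -4.95947421e+01, -3.88518333e+01,  7.04060029e-02,
        5.16127178e-02, -3.66782547e-05]), 'tool_pos': array([ 0.2328106 , -0.57975678,  0.40374673]), 'eef_rot': array([-3.13986793e+00, -2.38656384e-04,  3.81846192e-01]), 'contact_force': array([ 0.54890282, -0.41090125, -0.32060536]), 'wrist_torque': array([-0.06640311,  0.03446809, -0.02425041]), 'gripper_force': 0.0, 'finger_gap': 0.9993617552200973}
```

View pics/top0.png

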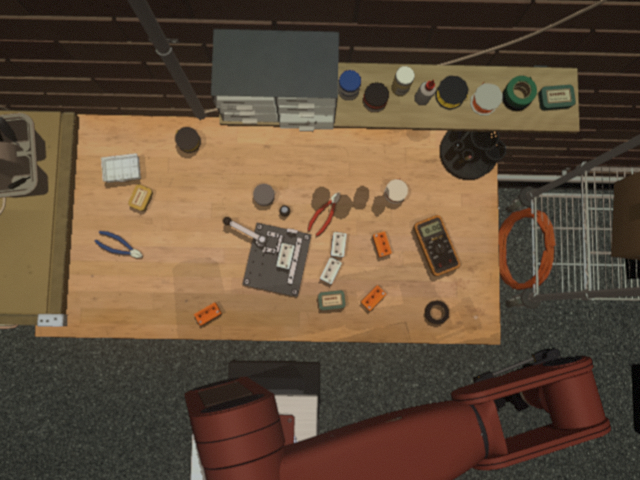

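View pics/scene0.png

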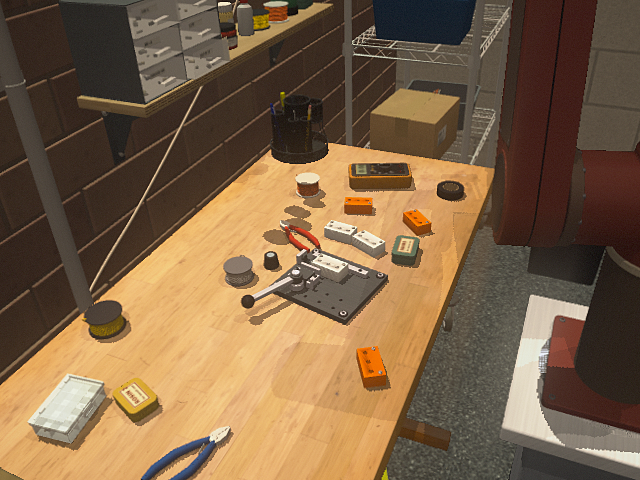

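The top view shows the jig at about (278,260), with its lever from the hub at (262,240) to the ball at (227,220). Candidates for the block:
- In the jig at (286,256): this one is the work piece.
- Spares at (339,245) and (331,270).
- Orange ones at (383,244), (373,298) and (207,314).
- White one at the far left, (50,320).

Next I'll check it in a close crop and segment the plate.

```bash
python3 - <<'E'
from h import *
z=np.load("top0.npz");im=z["im"];d=z["d"];C=cam("top")
c=im[205:305,215:320,::-1]; cv2.imwrite("pics/crop0.png",cv2.resize(c,None,fx=5.6,fy=5.6,interpolation=cv2.INTER_CUBIC))
z2=np.load("scene0.npz")["im"]; cv2.imwrite("pics/crop1.png",cv2.resize(z2[235:330,230:395,::-1],None,fx=4.8,fy=4.8,interpolation=cv2.INTER_CUBIC))
hsv=cv2.cvtColor(im,cv2.COLOR_RGB2HSV)
m=((hsv[...,1]<90)&(hsv[...,2]<110)).astype(np.uint8); 
roi=np.zeros_like(m); roi[222:300,238:316]=1; m*=roi
m=cv2.morphologyEx(m,cv2.MORPH_CLOSE,np.ones((9,9)))
n,l,s,_=cv2.connectedComponentsWithStats(m); k=1+np.argmax(s[1:,4])
cn=max(cv2.findContours((l==k).astype(np.uint8),0,2)[0],key=cv2.contourArea)
r=cv2.minAreaRect(cn);print(r,s[k])
B=cv2.boxPoints(r); P=np.array([onplane("top",b,.012,C) for b in B]);print(P.round(4),P.mean(0))
print(np.linalg.norm(np.diff(P,axis=0),axis=1))
E
```

```text
((276.46368408203125, 259.4432678222656), (56.31764221191406, 63.893367767333984), 12.380758285522461) [ 243  223   68   74 3422]
[[ 0.4361  0.0445  0.012 ]
 [ 0.6023  0.0135  0.012 ]
 [ 0.5728 -0.1333  0.012 ]
 [ 0.4071 -0.1006  0.012 ]] [ 0.50457487 -0.04395666  0.012     ]
[0.16904766 0.14973661 0.16885014]
```

View pics/crop0.png

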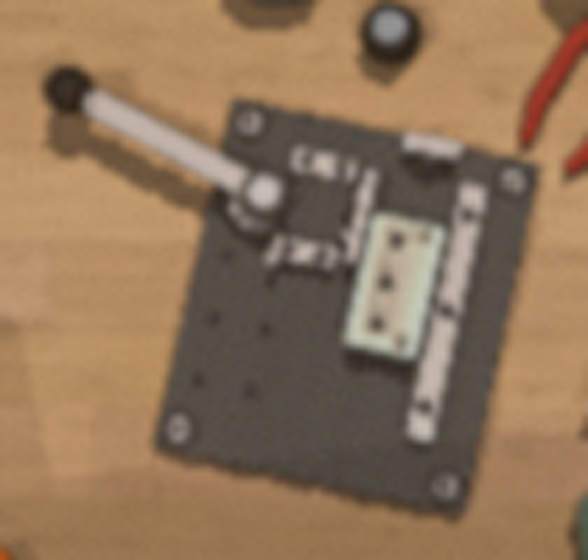

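View pics/crop1.png

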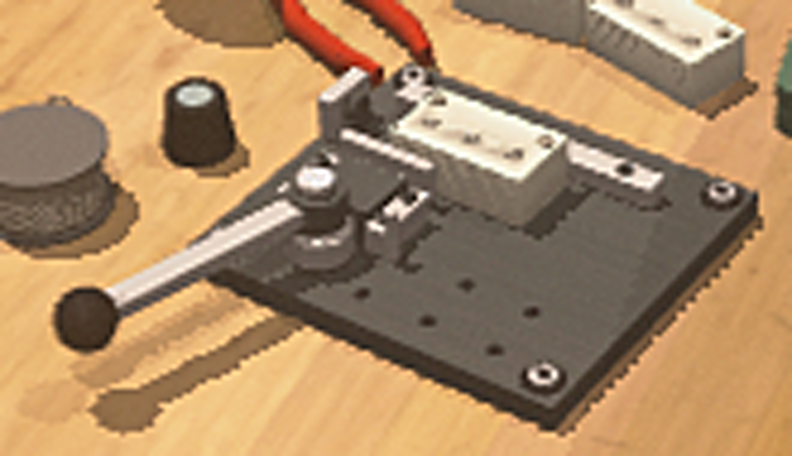

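The crops confirm it: the white block lies between fence (crop 450,310) and jaw (360,215), short of the end-stop button (430,147). The hub is at (263,192) and the ball at (68,90). The plate fits 169 x 150 mm, with yaw about -11°. Now I'll measure the block, lever and obstacles in the jig frame.

```bash
cat >> h.py <<'E'
J0=np.array([.5046,-.0440]); JY=np.radians(-11.0)
def j2w(x,y): c,s=np.cos(JY),np.sin(JY); return J0+np.array([c*x-s*y,s*x+c*y])/1000
def w2j(p): c,s=np.cos(JY),np.sin(JY); q=(np.array(p[:2])-J0)*1000; return np.array([c*q[0]+s*q[1],-s*q[0]+c*q[1]])
E
python3 - <<'E'
from h import *
T=np.load("top0.npz")["im"];S=np.load("scene0.npz")["im"]
C={"top":cam("top"),"scene":cam("scene")}
f=lambda n,u,v,z:w2j(onplane(n,(u,v),z,C[n])).round(1)
o=lambda u,v:(215+(u+.5)/5.6-.5,205+(v+.5)/5.6-.5)
for k,u,v,z in(("hub",263,192,44),("ball",68,90,35),("block",399,286,36),("stop",432,147,34),("fence lo",421,436,22),("fence hi",474,190,22),("loupe",389,26,28),("screwTL",249,123,14),("screwBL",177,430,14),("screwTR",513,180,14),("screwBR",446,487,14)):
    print(k,f("top",*o(u,v),z/1000))
print("solder",f("top",263,194,.034),"cutters",f("top",o(525,140)[0],o(525,140)[1],.013))
s=lambda u,v:(230+(u+.5)/4.8-.5,235+(v+.5)/4.8-.5)
for k,u,v,z in(("screwBL",543,374,14),("screwBR",721,192,14),("screwTR",414,76,14),("ball",86,318,35),("blk near fence",565,140,36),("blk near jaw",518,178,36),("blk far jaw",392,125,36),("blk far fence",440,88,36)):
    print("S",k,f("scene",*s(u,v),z/1000))
E
```

```text
hub [41.3 47. ]
ball [ 70.  147.5]
block [ 12.4 -23.5]
stop [ 79.6 -24.5]
fence lo [-52.9 -47.8]
fence hi [ 65.3 -47.4]
loupe [132.3   8. ]
screwTL [75.1 63.9]
screwBL [-73.7  64.9]
screwTR [ 74.7 -64.1]
screwBR [-73.4 -63.9]
solder [159.4  70.5] cutters [ 94.7 -65.6]
S screwBL [-73.7  60.5]
S screwBR [-74.3 -67.4]
S screwTR [ 73.7 -68.4]
S ball [ 69.  143.5]
S blk near fence [-20.1 -38.8]
S blk near jaw [-18.   -8.5]
S blk far jaw [ 43. -11.]
S blk far fence [ 41.3 -41.8]
```

```bash
python3 - <<'E'
from h import *
s=get_state();p=s["tool_pos"]
for x in(-55,-34,-6): print(x,j2w(x,-24), ((j2w(x,-24)-p[:2])/.025).round(2))
print("yaw need units",(79-np.degrees(s["eef_rot"][2]))/5)
E
```

```text
-55 [ 0.44603109 -0.05706456] [ 8.53 20.91]
-34 [ 0.46664526 -0.06107155] [ 9.35 20.75]
-6 [ 0.49413082 -0.0664142 ] [10.45 20.53]
yaw need units 11.424364954521655
```

Request:
arm_command:
  increments:
    - {"travel":[0.4,1,0],"rotation":[0,0,0.57]}
    - {"travel":[0.4,1,0],"rotation":[0,0,0.57]}
    - {"travel":[0.4,1,0],"rotation":[0,0,0.57]}
    - {"travel":[0.4,1,0],"rotation":[0,0,0.57]}
    - {"travel":[0.4,1,0],"rotation":[0,0,0.57]}
  grip: 1
  force: 10

```text
clock: 0.52
tool_pos: [0.283, -0.4537, 0.4041]
eef_rot: [-3.141, -0.0, 0.633]
contact_force: [0.8, 0.4, 0.3]
finger_gap: 0.704
gripper_force: 0.0
```

Request:
arm_command:
  increments:
    - {"travel":[0.4,1,0],"rotation":[0,0,0.57]}
    - {"travel":[0.4,1,0],"rotation":[0,0,0.57]}
    - {"travel":[0.4,1,0],"rotation":[0,0,0.57]}
    - {"travel":[0.4,1,0],"rotation":[0,0,0.57]}
    - {"travel":[0.4,1,0],"rotation":[0,0,0.57]}

```text
clock: 0.93
tool_pos: [0.333, -0.3286, 0.4043]
eef_rot: [-3.141, -0.0, 0.881]
contact_force: [0.0, -0.3, 0.2]
finger_gap: 0.326
gripper_force: 0.0
```

Request:
arm_command:
  increments:
    - {"travel":[0.4,1,0],"rotation":[0,0,0.57]}
    - {"travel":[0.4,1,0],"rotation":[0,0,0.57]}
    - {"travel":[0.4,1,0],"rotation":[0,0,0.57]}
    - {"travel":[0.4,1,0],"rotation":[0,0,0.57]}
    - {"travel":[0.4,1,0],"rotation":[0,0,0.57]}

```text
clock: 1.35
tool_pos: [0.383, -0.2036, 0.4044]
eef_rot: [-3.141, -0.0, 1.13]
contact_force: [0.5, -0.1, 0.6]
finger_gap: 0.023
gripper_force: 0.0
```

Request:
arm_command:
  increments:
    - {"travel":[0.4,1,0],"rotation":[0,0,0.57]}
    - {"travel":[0.4,1,0],"rotation":[0,0,0.57]}
    - {"travel":[0.4,1,0],"rotation":[0,0,0.57]}
    - {"travel":[0.4,1,0],"rotation":[0,0,0.57]}
    - {"travel":[0.4,1,0],"rotation":[0,0,0.57]}

```text
clock: 1.77
tool_pos: [0.433, -0.0786, 0.4045]
eef_rot: [-3.141, -0.0, 1.379]
contact_force: [-0.7, -0.2, 0.2]
finger_gap: 0.005
gripper_force: 0.0
```

Request:
arm_command:
  increments:
    - {"travel":[0.5,0.86,-1]}
    - {"travel":[0,0,-1]}
    - {"travel":[0,0,-1]}
    - {"travel":[0,0,-1]}
    - {"travel":[0,0,-1]}

```text
$.increments[0]: bad value
```

```bash
python3 - <<'E'
from h import *
s=get_state();print(w2j(s["tool_pos"]),s["tool_pos"],s["eef_rot"])
a,_=capture("scene");w,_=capture("wrist");a=cv2.resize(a[180:330,220:420],(533,400),interpolation=cv2.INTER_CUBIC)
w=cv2.resize(w,(267*1,200)) 
w=cv2.copyMakeBorder(w,0,200,0,0,cv2.BORDER_CONSTANT)
cv2.imwrite("pics/s1.png",np.hstack([a,w])[...,::-1])
E
```

```text
[-63.71049405 -47.65122544] [ 0.43296776 -0.0786192   0.40448385] [-3.14130473e+00 -1.28632502e-05  1.37904902e+00]
```

View pics/s1.png

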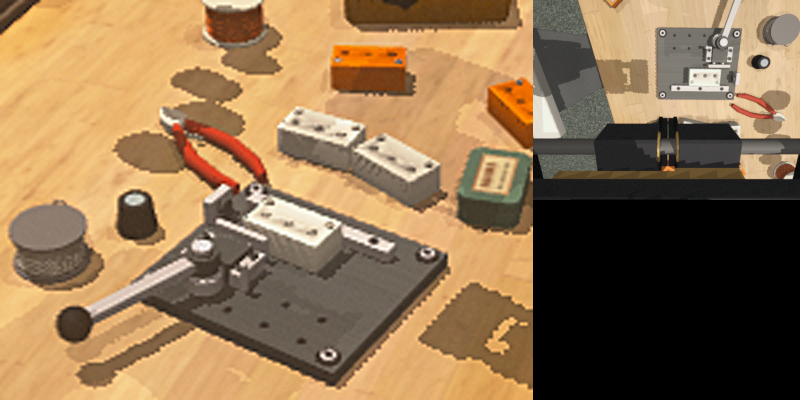

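The scene is undisturbed: the block is still in the jig at (300,235) and the fingers are above the plate (the wrist view shows them shut). The descent was refused because its rows had no rotation, so I'll resend it.

Request:
arm_command:
  increments:
    - {"travel":[0.52,0.86,-1],"rotation":[0,0,0]}
    - {"travel":[0,0,-1],"rotation":[0,0,0]}
    - {"travel":[0,0,-1],"rotation":[0,0,0]}
    - {"travel":[0,0,-1],"rotation":[0,0,0]}
    - {"travel":[0,0,-1],"rotation":[0,0,0]}

```text
clock: 2.28
tool_pos: [0.4454, -0.0589, 0.2784]
eef_rot: [-3.141, 0.0, 1.376]
contact_force: [-0.2, -0.6, -0.1]
finger_gap: 0.006
gripper_force: 0.0
```

Request:
arm_command:
  increments:
    - {"travel":[0,0,-1],"rotation":[0,0,0]}
    - {"travel":[0,0,-1],"rotation":[0,0,0]}
    - {"travel":[0,0,-0.6],"rotation":[0,0,0]}
    - {"travel":[0,0,-0.4],"rotation":[0,0,0]}
    - {"travel":[0,0,0],"rotation":[0,0,0]}

```text
clock: 2.7
tool_pos: [0.4445, -0.0587, 0.2025]
eef_rot: [-3.137, -0.0, 1.376]
contact_force: [0.8, -0.1, -0.3]
finger_gap: 0.006
gripper_force: 0.0
```

```bash
python3 - <<'E'
from h import *
s=get_state();print(w2j(s["tool_pos"]),s["tool_pos"],s["contact_force"])
a,_=capture("scene");a=cv2.resize(a[180:330,220:420],(800,600),interpolation=cv2.INTER_CUBIC)
cv2.imwrite("pics/s2.png",a[...,::-1])
E
```

```text
[-56.19800085 -25.892803  ] [ 0.44449393 -0.058694    0.20247928] [ 0.75872156 -0.10843867 -0.25572499]
```

View pics/s2.png

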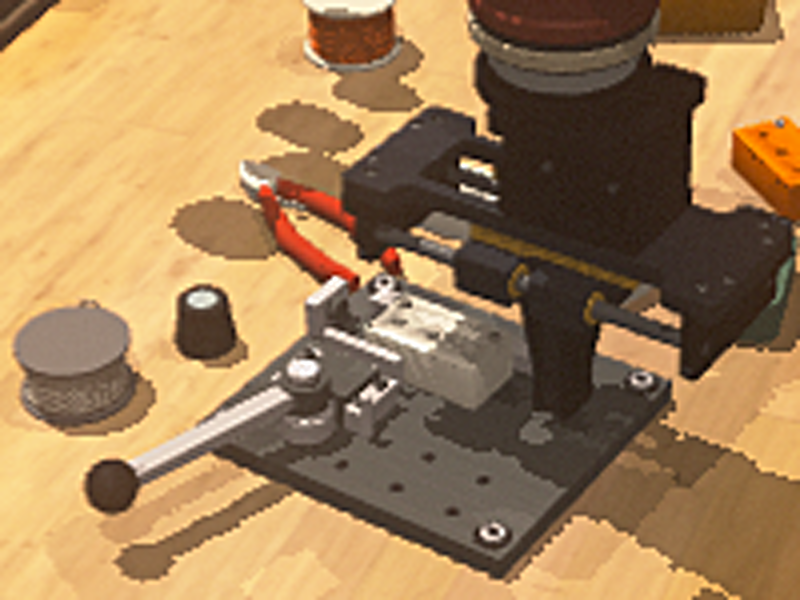

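The shut fingers stand at (560,400), behind the block's near end at (490,390) and clear of the fence. Pushing along jig +x now.

Request:
arm_command:
  increments:
    - {"travel":[0.196,-0.038,0],"rotation":[0,0,0]}
    - {"travel":[0.196,-0.038,0],"rotation":[0,0,0]}
    - {"travel":[0.196,-0.038,0],"rotation":[0,0,0]}
    - {"travel":[0.118,-0.023,0],"rotation":[0,0,0]}
    - {"travel":[0.118,-0.023,0],"rotation":[0,0,0]}

```text
clock: 3.17
tool_pos: [0.4674, -0.0627, 0.2055]
eef_rot: [3.14, 0.0, 1.377]
contact_force: [-0.3, 0.2, -0.1]
finger_gap: 0.005
gripper_force: 0.0
```

Request:
arm_command:
  increments:
    - {"travel":[0.118,-0.023,0],"rotation":[0,0,0]}
    - {"travel":[0.118,-0.023,0],"rotation":[0,0,0]}
    - {"travel":[0.118,-0.023,0],"rotation":[0,0,0]}
    - {"travel":[0.118,-0.023,0],"rotation":[0,0,0]}
    - {"travel":[0.118,-0.023,0],"rotation":[0,0,0]}

```text
clock: 3.58
tool_pos: [0.4814, -0.0654, 0.2046]
eef_rot: [-3.141, -0.0, 1.377]
contact_force: [-0.8, 0.1, 0.0]
finger_gap: 0.003
gripper_force: 0.4
```

Request:
arm_command:
  increments:
    - {"travel":[0.118,-0.023,0],"rotation":[0,0,0]}
    - {"travel":[0.118,-0.023,0],"rotation":[0,0,0]}
    - {"travel":[0.08,-0.016,0],"rotation":[0,0,0]}
    - {"travel":[0.08,-0.016,0],"rotation":[0,0,0]}
    - {"travel":[0,0,0],"rotation":[0,0,0]}

```text
clock: 4.0
tool_pos: [0.4915, -0.0674, 0.2048]
eef_rot: [3.141, 0.0, 1.377]
contact_force: [0.4, -0.4, 0.1]
finger_gap: 0.008
gripper_force: 0.0
```

```bash
python3 - <<'E'
from h import *
s=get_state();print(w2j(s["tool_pos"]),s["tool_pos"],s["contact_force"])
E
```

```text
[ -8.37842345 -25.48525191] [ 0.4915127  -0.06741834  0.20481431] [ 0.41461167 -0.420799    0.06102687]
```

Small steps until the stop is felt.

Request:
arm_command:
  increments:
    - {"travel":[0.04,-0.008,0],"rotation":[0,0,0]}
    - {"travel":[0.04,-0.008,0],"rotation":[0,0,0]}
    - {"travel":[0.04,-0.008,0],"rotation":[0,0,0]}
    - {"travel":[0,0,0],"rotation":[0,0,0]}

```text
clock: 4.33
tool_pos: [0.4943, -0.068, 0.2048]
eef_rot: [3.141, 0.0, 1.377]
contact_force: [0.6, 0.6, 0.6]
finger_gap: 0.006
gripper_force: 0.0
```

Request:
arm_command:
  increments:
    - {"travel":[0.04,-0.008,0],"rotation":[0,0,0]}
    - {"travel":[0.04,-0.008,0],"rotation":[0,0,0]}
    - {"travel":[0,0,0],"rotation":[0,0,0]}

```text
clock: 4.58
tool_pos: [0.4963, -0.0684, 0.2048]
eef_rot: [3.141, 0.0, 1.377]
contact_force: [0.2, -0.4, 0.8]
finger_gap: 0.006
gripper_force: 0.0
```

Request:
arm_command:
  increments:
    - {"travel":[0.04,-0.008,0],"rotation":[0,0,0]}
    - {"travel":[0.04,-0.008,0],"rotation":[0,0,0]}
    - {"travel":[0,0,0],"rotation":[0,0,0]}

```text
clock: 4.83
tool_pos: [0.4983, -0.0688, 0.2048]
eef_rot: [3.141, -0.0, 1.377]
contact_force: [0.0, -0.2, -0.6]
finger_gap: 0.002
gripper_force: 0.0
```

```bash
python3 - <<'E'
from h import *
s=get_state();print(w2j(s["tool_pos"]),s["contact_force"])
a,_=capture("scene");a=cv2.resize(a[230:310,270:377],(800,600),interpolation=cv2.INTER_CUBIC)
cv2.imwrite("pics/s3.png",a[...,::-1])
E
```

```text
[ -1.41916401 -25.50913969] [ 0.02568012 -0.20499398 -0.63503341]
```

View pics/s3.png

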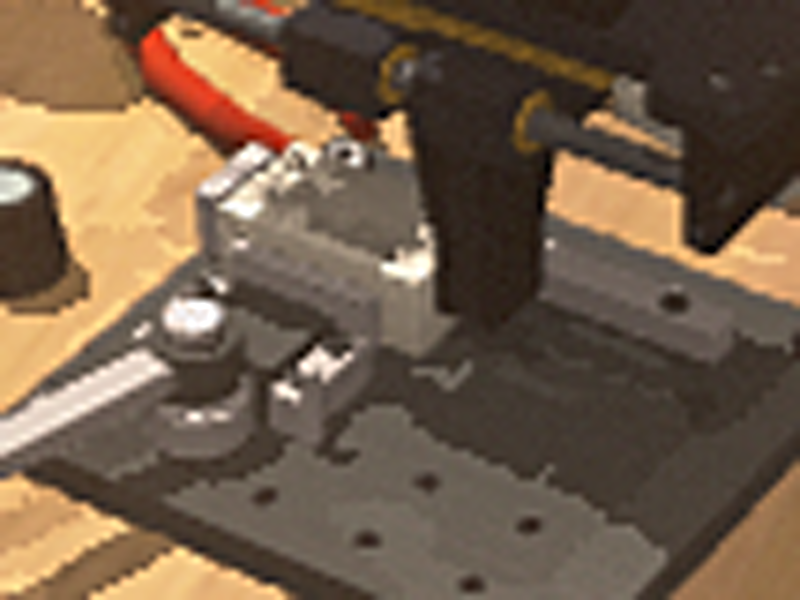

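The block (330,250) now nearly touches the stop (225,195), with the finger at its end. I'll go on until the force rises.

Request:
arm_command:
  increments:
    - {"travel":[0.04,-0.008,0],"rotation":[0,0,0]}
    - {"travel":[0.04,-0.008,0],"rotation":[0,0,0]}
    - {"travel":[0,0,0],"rotation":[0,0,0]}

```text
clock: 5.13
tool_pos: [0.4993, -0.0689, 0.2044]
eef_rot: [-3.138, -0.0, 1.377]
contact_force: [-5.9, 1.3, 5.4]
finger_gap: 0.003
gripper_force: 3.2
```

Request:
arm_command:
  increments:
    - {"travel":[0.03,-0.006,0],"rotation":[0,0,0]}
    - {"travel":[0.03,-0.006,0],"rotation":[0,0,0]}
    - {"travel":[0,0,0],"rotation":[0,0,0]}

```text
clock: 5.38
tool_pos: [0.4999, -0.069, 0.2042]
eef_rot: [-3.135, -0.0, 1.377]
contact_force: [-11.0, 0.9, 9.1]
finger_gap: 0.003
gripper_force: 5.7
```

Home: the stop resists with 11 N. Backing off, then up.

Request:
arm_command:
  increments:
    - {"travel":[-0.098,0.019,0],"rotation":[0,0,0]}
    - {"travel":[-0.196,0.038,0],"rotation":[0,0,0]}
    - {"travel":[-0.392,0.076,0],"rotation":[0,0,0]}
    - {"travel":[-0.392,0.076,0],"rotation":[0,0,0]}
    - {"travel":[0,0,0.5],"rotation":[0,0,0]}

```text
clock: 5.8
tool_pos: [0.472, -0.0634, 0.2148]
eef_rot: [-3.136, -0.001, 1.377]
contact_force: [-0.0, -0.2, -0.2]
finger_gap: 0.008
gripper_force: 0.0
```

Request:
arm_command:
  increments:
    - {"travel":[0,0,1],"rotation":[0,0,0]}
    - {"travel":[0,0,1],"rotation":[0,0,0]}
    - {"travel":[0,0,0],"rotation":[0,0,0]}

```text
clock: 6.05
tool_pos: [0.4767, -0.0648, 0.2722]
eef_rot: [3.132, 0.001, 1.377]
contact_force: [1.5, 0.3, 0.5]
finger_gap: 0.007
gripper_force: 0.0
```

```bash
python3 - <<'E'
from h import *
s=get_state();p=s["tool_pos"];print(w2j(p),p,s["eef_rot"],s["qpos"])
t=j2w(85.5,114.6);print(t,(t-p[:2])/.025,"yaw",(63-np.degrees(s["eef_rot"][2]))/5)
E
```

```text
[-23.37036091 -25.73689907] [ 0.47674819 -0.06480476  0.27224173] [3.13243008e+00 8.57362224e-04 1.37661521e+00] [-2.99239416e-01  1.36020445e-02  2.01689796e+00  1.21316971e-04
  1.10189068e+00 -1.05116550e-01]
[0.61039584 0.05218031] [5.34590594 4.67940283] yaw -3.174848270364964
```

Request:
arm_command:
  increments:
    - {"travel":[0.89,0.78,0],"rotation":[0,0,-0.64]}
    - {"travel":[0.89,0.78,0],"rotation":[0,0,-0.64]}
    - {"travel":[0.89,0.78,0],"rotation":[0,0,-0.64]}
    - {"travel":[0.89,0.78,0],"rotation":[0,0,-0.64]}
    - {"travel":[0.89,0.78,0],"rotation":[0,0,-0.62]}

```text
clock: 6.47
tool_pos: [0.5868, 0.0343, 0.2669]
eef_rot: [3.141, -0.0, 1.096]
contact_force: [0.6, 0.0, 0.4]
finger_gap: 0.004
gripper_force: 0.0
```

Request:
arm_command:
  increments:
    - {"travel":[0.89,0.78,0],"rotation":[0,0,0]}
    - {"travel":[0,0,0],"rotation":[0,0,0]}
    - {"travel":[0,0,-0.6],"rotation":[0,0,0]}
    - {"travel":[0,0,-0.6],"rotation":[0,0,0]}
    - {"travel":[0,0,0],"rotation":[0,0,0]}

```text
clock: 6.88
tool_pos: [0.6064, 0.0528, 0.2336]
eef_rot: [-3.137, 0.002, 1.1]
contact_force: [-1.5, -0.6, -0.5]
finger_gap: 0.003
gripper_force: 0.0
```

```bash
python3 - <<'E'
from h import *
s=get_state();p=s["tool_pos"];print(w2j(p),p,np.degrees(s["eef_rot"]))
a,_=capture("scene");a=cv2.resize(a[190:340,220:420],(800,600),interpolation=cv2.INTER_CUBIC)
cv2.imwrite("pics/s4.png",a[...,::-1])
E
```

```text
[ 81.4470894  114.43492401] [0.60638589 0.05279159 0.23355003] [-1.79716242e+02  1.37934258e-01  6.30030544e+01]
```

View pics/s4.png

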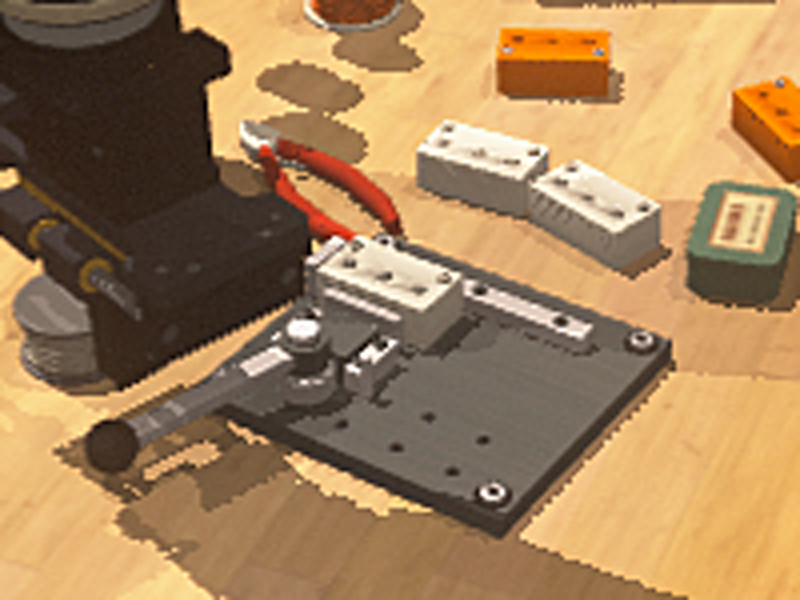

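The block now sits against the stop at (330,265), and the finger is hidden behind the arm on its far side, as wanted. Going down to arm height and planning the arc.

Request:
arm_command:
  increments:
    - {"travel":[0.1,0,-0.5],"rotation":[0,0,0]}
    - {"travel":[0,0,-0.5],"rotation":[0,0,0]}
    - {"travel":[0,0,0],"rotation":[0,0,0]}

```text
clock: 7.18
tool_pos: [0.6096, 0.0526, 0.2096]
eef_rot: [-3.138, 0.001, 1.099]
contact_force: [-0.9, -0.7, -0.3]
finger_gap: 0.007
gripper_force: 0.0
```

```bash
cat > arc.py <<'E'
from h import *
import sys
s=get_state();p=s["tool_pos"];q=w2j(p)-[40.5,46.7];yaw=np.degrees(s["eef_rot"][2])
th=(yaw+11)%360;print("jig",w2j(p).round(1),"z",p[2].round(4),"theta",th.round(1),"F",s["contact_force"].round(1))
a=np.radians(th);u=np.array([np.cos(a),np.sin(a)]);n=np.array([u[1],-u[0]])
print("r,off",(q@u).round(1),(q@n).round(1))
prev=p[:2];off=float(sys.argv[1]);k=int(sys.argv[2])
for i in range(k):
    th+=5;a=np.radians(th);u=np.array([np.cos(a),np.sin(a)]);n=np.array([u[1],-u[0]])
    t=j2w(*(np.array([40.5,46.7])+77*u+off*n));print(round(th,1),((t-prev)/.025).round(3));prev=t
E
python3 arc.py 15 6
```

```text
jig [ 84.6 114.8] z 0.2096 theta 74.0 F [-0.9 -0.7 -0.3]
r,off 77.7 23.6
79.0 [-0.54   0.291]
84.0 [-0.236  0.139]
89.0 [-0.247  0.118]
94.0 [-0.256  0.096]
99.0 [-0.264  0.073]
104.0 [-0.269  0.05 ]
```

Request:
arm_command:
  increments:
    - {"travel":[-0.2,0.1,0],"rotation":[0,0,0]}
    - {"travel":[-0.34,0.19,0],"rotation":[0,0,1]}
    - {"travel":[-0.236,0.139,0],"rotation":[0,0,1]}
    - {"travel":[-0.247,0.118,0],"rotation":[0,0,1]}

```text
clock: 7.52
tool_pos: [0.5852, 0.0666, 0.2129]
eef_rot: [3.139, -0.0, 1.365]
contact_force: [2.0, -1.2, -1.7]
finger_gap: 0.005
gripper_force: 1.3
```

```bash
python3 arc.py 15 6
```

```text
jig [ 58. 124.] z 0.2129 theta 89.2 F [ 2.  -1.2 -1.7]
r,off 77.5 16.4
94.2 [-0.316  0.087]
99.2 [-0.264  0.072]
104.2 [-0.269  0.049]
109.2 [-0.273  0.025]
114.2 [-0.274  0.001]
119.2 [-0.273 -0.022]
```

In contact. The tip has risen to about z 31, so I'll bring it down while going on.

Request:
arm_command:
  increments:
    - {"travel":[0,0,-0.3],"rotation":[0,0,0]}
    - {"travel":[-0.29,0.087,0],"rotation":[0,0,1]}
    - {"travel":[-0.264,0.072,0],"rotation":[0,0,1]}
    - {"travel":[-0.269,0.049,0],"rotation":[0,0,1]}
    - {"travel":[-0.273,0.025,0],"rotation":[0,0,1]}

```text
clock: 7.93
tool_pos: [0.558, 0.0727, 0.205]
eef_rot: [3.139, -0.0, 1.711]
contact_force: [3.1, 2.3, -0.6]
finger_gap: 0.002
gripper_force: 1.3
```

```bash
python3 arc.py 15 5
```

```text
jig [ 30.2 124.7] z 0.205 theta 109.0 F [ 3.1  2.3 -0.6]
r,off 77.1 15.7
114.0 [-0.3   -0.006]
119.0 [-0.273 -0.022]
124.0 [-0.27  -0.045]
129.0 [-0.265 -0.069]
134.0 [-0.258 -0.091]
```

Request:
arm_command:
  increments:
    - {"travel":[-0.28,0.0,0],"rotation":[0,0,1]}
    - {"travel":[-0.273,-0.022,0],"rotation":[0,0,1]}
    - {"travel":[-0.27,-0.045,0],"rotation":[0,0,1]}
    - {"travel":[-0.265,-0.069,0],"rotation":[0,0,1]}
    - {"travel":[-0.258,-0.091,0],"rotation":[0,0,1]}

```text
clock: 8.35
tool_pos: [0.5242, 0.0671, 0.205]
eef_rot: [3.139, -0.0, 2.147]
contact_force: [1.3, 2.8, 0.1]
finger_gap: 0.004
gripper_force: 1.4
```

```bash
python3 arc.py 15 5
```

```text
jig [ -2.  112.8] z 0.205 theta 134.0 F [1.3 2.8 0.1]
r,off 77.0 15.4
139.0 [-0.262 -0.124]
144.0 [-0.238 -0.135]
149.0 [-0.226 -0.155]
154.0 [-0.211 -0.174]
159.0 [-0.195 -0.192]
```

Request:
arm_command:
  increments:
    - {"travel":[-0.25,-0.115,0],"rotation":[0,0,1]}
    - {"travel":[-0.238,-0.135,0],"rotation":[0,0,1]}
    - {"travel":[-0.226,-0.155,0],"rotation":[0,0,1]}
    - {"travel":[-0.211,-0.174,0],"rotation":[0,0,1]}
    - {"travel":[-0.195,-0.192,0],"rotation":[0,0,1]}

```text
clock: 8.77
tool_pos: [0.4958, 0.0478, 0.2048]
eef_rot: [3.14, -0.0, 2.584]
contact_force: [-0.6, 2.7, 0.4]
finger_gap: 0.005
gripper_force: 1.4
```

```bash
python3 arc.py 15 6
```

```text
jig [-26.2  88.4] z 0.2048 theta 159.0 F [-0.6  2.7  0.4]
r,off 77.2 15.1
164.0 [-0.174 -0.214]
169.0 [-0.159 -0.223]
174.0 [-0.139 -0.236]
179.0 [-0.118 -0.247]
184.0 [-0.096 -0.256]
189.0 [-0.073 -0.264]
```

Request:
arm_command:
  increments:
    - {"travel":[-0.174,-0.214,0],"rotation":[0,0,1]}
    - {"travel":[-0.159,-0.223,0],"rotation":[0,0,1]}
    - {"travel":[-0.139,-0.236,0],"rotation":[0,0,1]}

```text
clock: 9.02
tool_pos: [0.4837, 0.0309, 0.2046]
eef_rot: [3.14, -0.001, 2.846]
contact_force: [0.7, 3.4, 0.6]
finger_gap: 0.004
gripper_force: 1.6
```

Request:
arm_command:
  increments:
    - {"travel":[-0.06,-0.123,0],"rotation":[0,0,0.5]}
    - {"travel":[-0.06,-0.123,0],"rotation":[0,0,0.5]}
    - {"travel":[0,0,0],"rotation":[0,0,0]}

```text
clock: 9.27
tool_pos: [0.4808, 0.0243, 0.2045]
eef_rot: [3.141, -0.001, 2.93]
contact_force: [0.1, -0.5, -0.4]
finger_gap: 0.005
gripper_force: 0.2
```

```bash
python3 arc.py 15 1
```

```text
jig [-36.4  62.5] z 0.2045 theta 178.9 F [ 0.1 -0.5 -0.4]
r,off 77.2 14.3
183.9 [-0.083 -0.23 ]
```

Pushing the last bit along jig -y until the lever's stop is felt.

Request:
arm_command:
  increments:
    - {"travel":[-0.01,-0.06,0],"rotation":[0,0,0.2]}
    - {"travel":[-0.01,-0.06,0],"rotation":[0,0,0]}
    - {"travel":[0,0,0],"rotation":[0,0,0]}

```text
clock: 9.52
tool_pos: [0.4805, 0.0215, 0.2045]
eef_rot: [3.141, -0.001, 2.948]
contact_force: [-1.4, 2.4, 0.7]
finger_gap: 0.005
gripper_force: 1.2
```

Request:
arm_command:
  increments:
    - {"travel":[-0.01,-0.06,0],"rotation":[0,0,0]}
    - {"travel":[-0.01,-0.06,0],"rotation":[0,0,0]}
    - {"travel":[0,0,0],"rotation":[0,0,0]}

```text
clock: 9.77
tool_pos: [0.4802, 0.0196, 0.2046]
eef_rot: [3.138, -0.001, 2.947]
contact_force: [0.4, 12.0, -1.2]
finger_gap: 0.001
gripper_force: 5.9
```

Request:
arm_command:
  increments:
    - {"travel":[-0.01,-0.05,0],"rotation":[0,0,0]}
    - {"travel":[0,0,0],"rotation":[0,0,0]}

```text
clock: 9.93
tool_pos: [0.4801, 0.0192, 0.2046]
eef_rot: [3.136, -0.0, 2.947]
contact_force: [2.1, 17.3, -1.6]
finger_gap: 0.002
gripper_force: 8.6
```

Request:
arm_command:
  increments:
    - {"travel":[0.02,0.1,0],"rotation":[0,0,0]}
    - {"travel":[0.1,0.5,0],"rotation":[0,0,0]}
    - {"travel":[0.1,0.5,0],"rotation":[0,0,0]}
    - {"travel":[0,0,1],"rotation":[0,0,0]}
    - {"travel":[0,0,1],"rotation":[0,0,0]}

```text
clock: 10.35
tool_pos: [0.4849, 0.0448, 0.2539]
eef_rot: [-3.14, -0.003, 2.95]
contact_force: [1.6, -0.7, -0.2]
finger_gap: 0.007
gripper_force: 0.0
```

Request:
arm_command:
  increments:
    - {"travel":[-0.5,1,1],"rotation":[0,0,0]}
    - {"travel":[-0.5,1,1],"rotation":[0,0,0]}
    - {"travel":[-0.5,1,1],"rotation":[0,0,0]}
    - {"travel":[0,1,1],"rotation":[0,0,0]}
    - {"travel":[0,1,1],"rotation":[0,0,0]}

```text
clock: 10.77
tool_pos: [0.4476, 0.1703, 0.3816]
eef_rot: [-3.141, 0.002, 2.948]
contact_force: [1.4, -0.2, 0.5]
finger_gap: 0.006
gripper_force: 0.0
```

```bash
python3 - <<'E'
from h import *
print(get_state()["tool_pos"])
a,_=capture("top");s,_=capture("scene");print(s.shape)
a=cv2.resize(a[205:305,225:325],(400,400),interpolation=cv2.INTER_CUBIC);s=cv2.resize(s[210:330,260:380],(400,400),interpolation=cv2.INTER_CUBIC)
cv2.imwrite("pics/s5.png",np.hstack([a,s])[...,::-1])
E
```

```text
[0.44756583 0.17033877 0.38155635]
(480, 640, 3)
```

View pics/s5.png

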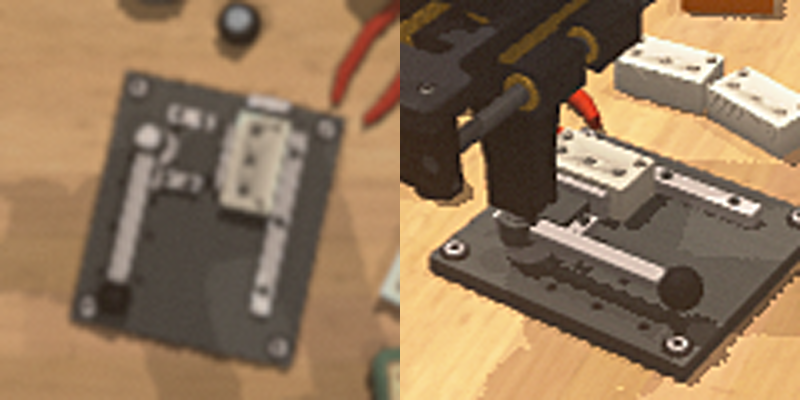

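The lever at (113,296)–(150,138) is parallel to the fence and on its stop (it resisted with 17 N). The block at (257,160) touches the end stop (270,103) and the fence, with the jaw pad against it. The hand is clear, so I'm handing in.

```bash
python3 -c "
from workcell import close_job;print(close_job())"
```

```text
the job is handed in; nothing more can be done
None
```

The job is handed in: the block is home against the end stop and fence, the cam lever is on its stop with the jaw clamping the block, and the hand is clear after about 11 s of the 45 s allowed (no verdict was returned).

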